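Lock a mill's burr collar with the pin spanner

TASK

Take the blue-handled pin spanner out of its tray and fit both of its pins into two opposite holes of the brass collar on top of the mill; with it turn the collar clockwise, seen from above, fully home against its stop, so that its white line meets the red mark on the mill. Then put the spanner back in the tray, lying flat on its pins and foot as it was. Turn the collar with the spanner only, never with the fingers, and leave the ramekin, salt shaker, sauce tub and the open tin in front where they stand.

Things in the scene. Friction and masses are not known exactly. Their poses are not given: they have to be found in the camera images.
- mill: grey squat round spice mill, fixed, 152 mm across at the foot and 128 mm at its flat top, which is 80 mm above its origin (centre of the underside). z up; its -x side carries a black knob and, at the edge of the top, the red mark (locked). The brass collar turns about its z axis; it is 92 mm across.
- collar (a joint): turn of the brass collar on the mill, rad: grows as it turns clockwise seen from above, from 0 (open) to a hard stop at 1.2 (locked; white line on the collar at the red mark). It is stiff (about 0.3 N m of friction) and stays where it is left. It starts between 0 and 0.3.
- collar_face (a point): centre of the collar's holed face, on the turning axis, 94 mm above the table; z up, turns with the collar. Four round holes, 11 mm wide, chamfered, 14 mm deep, lie 28 mm from it in its +x, +y, -x and -y directions (opposite holes 56 mm apart); white line on its -x side. Outer rim (beyond 36.5 mm radius) and boss (20 mm radius) stand 1 mm above this face.
- spanner: loose pin spanner, 149 mm long, 0.18 kg. Origin: midway between the tips of its two pins, at its underside; x points from handle to head, z up as it lies. Steel head: bar 80 mm along y, 18 mm along x, underside 12 mm above the origin, top at 22 mm. Fully seated, the head rests on the collar's rim and boss with the pins 11 mm deep in the holes.
- grip (a point): point in the handle near the spanner's centre of mass, at x = -60, y = 0, z = +40 mm from its origin; same axes. Good place to grasp across the handle, a straight blue bar 16 mm wide (y) and 16 mm high, from x = -28 to -140 mm, centred 40 mm above the origin.
- pin_left (a point): centre of the tip of the pin at spanner y = +28 mm; same axes. Both pins are 8 mm across with tips tapered to 5 mm, and reach 12 mm down from the head.
- pin_right (a point): centre of the tip of the pin at spanner y = -28 mm; same axes as the spanner
- foot (a point): underside of the 14 mm wide foot under the handle's end, 131 mm behind the line of the pins; it reaches down as far as the pins, so that the tool lies level; same axes as the spanner
- tray: fixed dark steel tray, 220 (x) by 120 (y) mm outside, rim 10 mm high, walls and floor 3 mm thick; origin at the centre of its underside on the table, z up
- ramekin: white round ramekin with dark sauce, 109 mm across, 48 mm tall, loose bystander; origin at the centre of its underside
- salt_shaker: salt shaker with grey cap, 44 mm across, 90 mm tall, loose bystander; origin at the centre of its underside
- sauce_tub: small orange tub with a dark spoon handle, 58 x 68 mm, 80 mm tall, loose bystander; origin at the centre of its underside
- cheese_tin: open grey tin with white contents, nearest the robot, 66 mm across, 52 mm tall, loose bystander; origin at the centre of its underside

How it is judged (in metres and radians):
On the way, in this order (a step that is already met when the one before it is completed fails the run):
1. both pins of the spanner are at least 6 mm deep in holes of the collar (z of each of pin_left, pin_right in the frame of collar_face below -0.006 m and horizontal distance between each of pin_left, pin_right and collar_face below 0.033 m), for 0.2 s.
2. the collar is turned home (1.1 rad or more) while both pins are in its holes (all of step 1 and value of joint collar above 1.1 rad), for 0.2 s.
At the end, for the whole second after the job is handed in: The collar is at its stop (within 0.1 rad of the locked 1.2 rad), and the spanner rests in the tray: both pin tips and the foot inside the rim and within 5 mm of the tray's floor, handle upward, at rest (value of joint collar above 1.1 rad and x of pin_left in the frame of tray between -0.108 and 0.108 m and y of pin_left in the frame of tray between -0.058 and 0.058 m and z of each of pin_left, pin_right, foot in the frame of tray below 0.008 m and x of pin_right in the frame of tray between -0.108 and 0.108 m and y of pin_right in the frame of tray between -0.058 and 0.058 m and x of foot in the frame of tray between -0.108 and 0.108 m and y of foot in the frame of tray between -0.058 and 0.058 m and angle between spanner's own z axis and vertical below 0.12 rad and linear speed of spanner below 0.02 m/s); the robot touches nothing.
It fails at once if the fingers touch the collar (contact force between the fingers and collar above 1 N).
It fails at once if the ramekin is moved more than 30 mm (distance of ramekin from where it was at the start of the episode above 0.03 m).
It fails at once if the salt shaker is moved more than 30 mm (distance of salt_shaker from where it was at the start of the episode above 0.03 m).
It fails at once if the sauce tub is moved more than 30 mm (distance of sauce_tub from where it was at the start of the episode above 0.03 m).
It fails at once if the cheese tin is moved more than 30 mm (distance of cheese_tin from where it was at the start of the episode above 0.03 m).
It also fails if it takes over 51 s, if anything falls off the work surface, if the arm or the gripper's body presses on something with over 40 N, if the wrist force passes 120 N, or if a joint passes its speed limit or range.

ROBOT

A 6-joint arm with a two-finger parallel gripper is mounted at the origin on a cart in front of the work surface, level with it; the furniture and walls round the work are solid. World frame = base frame: x ahead of the robot, y to its left, z up, the work surface at z = 0. Lengths are in m, angles in degrees, forces in N, time in s.
With the tool pointing down it reaches from about 0.375 to 0.9 m from the base axis. Payload 3.1 kg.
Tool frame: the origin (TCP) lies on the centre line of the jaws, within the pads' length; the fingertips stand 8 mm ahead of it and the grasp point (between the pads) lies 11 mm behind it (bot.tip_extent is the distance from the TCP to the fingertips, in m); z points along the fingers, y is the line along which they close (so a half turn about z gives the same grasp; the last joint's range is limited). The gripper opens to 87 mm and grips with 3 to 60 N. Pads are 19 mm wide; open, the fingers measure 117 mm over their backs; the gripper's body (75 mm by 190 mm) begins 51 mm behind the grasp point.
Start: joints at [59.731, 30.224, 82.088, -0, 67.689, -10.227], TCP at [0.214, 0.587, 0.231] pointing down, gripper open.
Joint ranges: [-176.69, 176.69], [-43.24, 126.21], [12.49, 139.97], [-82, 262], [0, 151.66], [-163.58, 163.58]. Speed limits (degrees/s): [159.86, 159.86, 180, 180, 180, 180].

INTERFACE

Orientations are given as a 3x3 rotation matrix whose columns are the frame's x, y, z axes.
In Python, from rig import bot, vision, workorder gives the robot as it stands.
- The arm moves only by the shell command python3 -m handwheel 'ROWS'. ROWS is JSON, a list of rows, each an object with "delta_rot": the turn, a rotation vector about the tool's x, y, z in rad, a list of three; "xyz": the shift along the tool's x, y, z in mm, a list of three; "hand": the closure, from -1 (fully open) to 1 (shut). A call has exactly 5 rows; each row is the pose to reach, as a shift and turn from the pose commanded when the call began, along the tool's axes at that moment; what a row does not reach only later rows make up. A row lasts 1/8 s, in which the tool goes at most 62.5 mm and 10.7 degrees, less where a joint would pass 70% of its speed; a pose out of reach is approached as far as the arm can. A call with a gripper value outside its range is refused whole. The fingers move at their own pace and stop on an object; the grip force is fixed at half the most. Time passes only in rows, so rows that repeat a pose let the fingers close, or fill a call up. It gives the time, the measured TCP pose, the force, the opening and the grip force at its end, in the units of the state.
- bot.read_state(): the state, without advancing time (a new reading comes with each control period).
- vision.capture(name): name is "scene" or "top" or "wrist"; returns the picture (420x560x3 uint8, red, green, blue); there is no depth.
- vision.camera_model(name): a dict with "camera_matrix" (3x3 intrinsics, pixels), "camera_from_world" (4x4, takes a point from world to camera coordinates). Camera axes: x right, y up, looking along -z (the intrinsics and any distortion apply to the point x, -y, -z); pixel columns grow to the right and rows downward; lengths in m; the calibration is good to about 2 mm. A picture is of the moment at which its call begins: read the wrist's pose just before it. camera_model takes no time and is no camera call; for the wrist camera it gives the pose at the moment of the call.
- workorder.hand_in(): hands the job in; it is judged then, once.
The state is a dict: "time_s": time; "joint_positions": joint angles; "qvel": joint speeds; "tau": joint torques, N m; "position": TCP position; "tcp_rot": TCP orientation; "force": force on the tool from outside, world axes, zero at the start; "moment": the same for the moment, N m; "opening": opening from 0.0 (shut) to 1.0 (fully open); "grasp_force": force on a finger pad.
Only numpy, scipy, OpenCV 4.12 (cv2) and the standard library are available. Lean on these libraries where they do the work, as an engineer would, in place of code of your own. Each camera call takes 0.05 s, during which the arm holds its last target. There are 200 camera calls.

## Working session

There is one attempt and no reset: what is moved stays moved. The work goes in short steps, Python scripts to look and compute and a shell command to move; the robot and the scene stay as the last step left them, time stands still between calls to the robot, and variables do not carry over. Pictures are saved under pics/ and viewed, at most 13 in all, crops included, and the job is handed in when it is done.

```bash
ls; mkdir -p pics; python3 - <<'E'
from rig import bot, vision
import cv2, numpy as np
s=bot.read_state(); print(s)
a=vision.capture("top"); b=vision.capture("scene")
for n in("top","scene"): 
    m=vision.camera_model(n); print(n,np.round(m["camera_matrix"],1).tolist(),np.round(m["camera_from_world"],4).tolist(),[k for k in m])
cv2.imwrite("pics/top.png",a[...,::-1]); cv2.imwrite("pics/scene.png",b[...,::-1])
E
```

```text
pics
{'time_s': 0.0, 'joint_positions': array([ 5.97311661e+01,  3.02792475e+01,  8.21570316e+01,  4.02928035e-04,
        6.76884034e+01, -1.02276433e+01]), 'qvel': array([ 0.02777093, -0.05255834,  0.00560454, -0.02277085, -0.02050796,
        0.06723745]), 'tau': array([ 7.00230958e-04, -4.40058947e+01, -1.76587629e+01,  6.34296192e-02,
        5.84631076e-02, -1.51138088e-04]), 'position': array([0.21379099, 0.58653334, 0.22956501]), 'tcp_rot': array([[-9.39445362e-01,  3.42696946e-01, -1.10250795e-03],
       [ 3.42698494e-01,  9.39443570e-01, -1.87616731e-03],
       [ 3.92787197e-04, -2.14038449e-03, -9.99997632e-01]]), 'force': array([ 0.0140642 , -0.48388006,  0.61098864]), 'moment': array([-0.05142203, -0.01493739, -0.0355276 ]), 'grasp_force': 0.0, 'opening': 0.9995457297899367}
top [[478.3, 0.0, 281.1], [0.0, 478.3, 210.2], [0.0, 0.0, 1.0]] [[0.0245, -0.9993, 0.0281, -0.0114], [0.9843, 0.029, 0.1744, -0.5919], [-0.1751, 0.0234, 0.9843, -1.0931], [0.0, 0.0, 0.0, 1.0]] ['camera_matrix', 'camera_from_world']
scene [[500.9, 0.0, 287.1], [0.0, 500.9, 204.8], [0.0, 0.0, 1.0]] [[0.7318, -0.6812, -0.0207, -0.4134], [0.4765, 0.4897, 0.7302, -0.3357], [-0.4873, -0.5442, 0.6829, -0.9186], [0.0, 0.0, 0.0, 1.0]] ['camera_matrix', 'camera_from_world']
```

View pics/top.png

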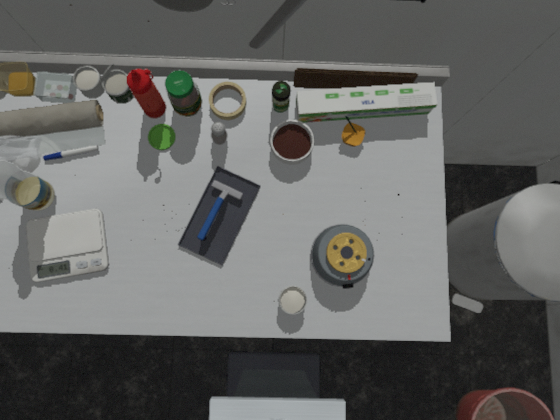

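View pics/scene.png

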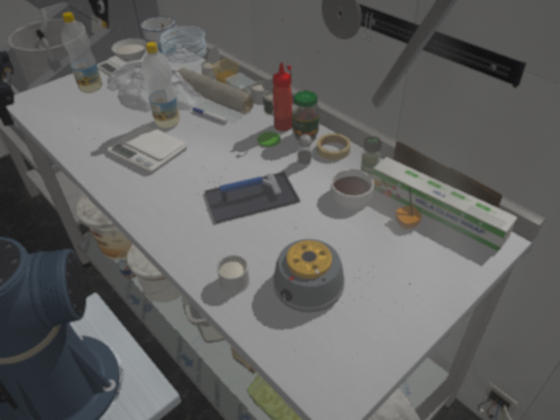

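The top view shows the tray around (220,216) with the spanner's blue handle running from (205,235) to (222,197) and its head at (228,190). The mill's brass collar is at (347,253), with the red mark and knob at about (348,280). The tin is at (292,301), and the ramekin, shaker and tub are further back. The scene view agrees.

```bash
cat > h.py <<'E'
import numpy as np, cv2
from rig import bot, vision
def ray(m,p):
    K=m["camera_matrix"];T=m["camera_from_world"];R=T[:3,:3];c=-R.T@T[:3,3]
    v=np.linalg.inv(K)@[p[0],p[1],1.]; d=R.T@(v*[1,-1,-1]); return c,d/np.linalg.norm(d)
def onplane(m,p,z):
    c,d=ray(m,p); return c+d*(z-c[2])/d[2]
def tri(rays):
    A=0;b=0
    for c,d in rays:
        P=np.eye(3)-np.outer(d,d);A=A+P;b=b+P@c
    x=np.linalg.solve(A,b); return x,max(np.linalg.norm((np.eye(3)-np.outer(d,d))@(x-c)) for c,d in rays)
def proj(m,X):
    T=m["camera_from_world"]; q=T[:3,:3]@X+T[:3,3]; u=m["camera_matrix"]@(q*[1,-1,-1]); return u[:2]/u[2]
def mask(im,lo,hi,box=None):
    h=cv2.cvtColor(im,cv2.COLOR_RGB2HSV); k=cv2.inRange(h,np.array(lo),np.array(hi))
    if box: b=np.zeros_like(k);x0,y0,x1,y1=box;b[y0:y1,x0:x1]=1;k=k*b
    return k
def big(k):
    n,l,s,c=cv2.connectedComponentsWithStats(k); i=1+np.argmax(s[1:,4]); return (l==i).astype(np.uint8),c[i],s[i]
E
python3 - <<'E'
from h import *
R={}
for n,tb,cb in(("top",(180,160,260,265),(310,220,380,290)),("scene",(200,165,300,220),(270,230,345,300))):
    im=cv2.imread(f"pics/{n}.png")[...,::-1].copy(); m=vision.camera_model(n)
    k,c,s=big(mask(im,(100,120,50),(125,255,255),tb)); r=cv2.minAreaRect(cv2.findNonZero(k)); bp=cv2.boxPoints(r)
    if r[1][0]<r[1][1]: pass
    d=[np.linalg.norm(bp[1]-bp[0]),np.linalg.norm(bp[2]-bp[1])]
    e=[(bp[0]+bp[1])/2,(bp[2]+bp[3])/2] if d[0]<d[1] else [(bp[1]+bp[2])/2,(bp[3]+bp[0])/2]
    e=sorted(e,key=lambda p:p[0])
    k2,c2,s2=big(mask(im,(15,90,60),(30,255,255),cb)); el=cv2.fitEllipse(max(cv2.findContours(k2,0,1)[0],key=len))
    R[n]=(m,c,e,el[0]); print(n,"blue",c,s,e,"brass",el)
    for q in [c]+e: print(" z=.047",onplane(m,q,.047).round(4))
    print(" collar z=.095",onplane(m,el[0],.095).round(4))
for nm,f in(("centroid",lambda t:t[1]),("tail",lambda t:t[2][0]),("front",lambda t:t[2][1]),("collar",lambda t:t[3])):
    x,er=tri([ray(R[n][0],f(R[n])) for n in R]); print(nm,x.round(4),er.round(4))
m=vision.camera_model("top")
for n,p in(("tin",(292,297)),("ramekin",(292,141)),("salt",(218,125)),("tub",(354,134))): print(n,onplane(m,p,.05).round(3))
im=cv2.imread("pics/top.png");
A=cv2.resize(im[155:270,175:265],None,fx=5,fy=5,interpolation=2);B=cv2.resize(im[220:295,305:385],None,fx=4.5,fy=4.5,interpolation=2)
o=np.zeros((575,820,3),np.uint8);o[:A.shape[0],:A.shape[1]]=A;o[:B.shape[0],455:455+B.shape[1]]=B;cv2.imwrite("pics/crop.png",o[:,:800])
E
```

```text
top blue [209.91961415 218.31511254] [197 197  26  43 311] [array([199.3471 , 238.66231], dtype=float32), array([220.51031, 197.74675], dtype=float32)] brass ((345.87432861328125, 252.46925354003906), (38.594627380371094, 39.528045654296875), 5.789505958557129)
 z=.047 [0.5682 0.1739 0.047 ]
 z=.047 [0.5187 0.1964 0.047 ]
 z=.047 [0.6191 0.1511 0.047 ]
 collar z=.095 [ 0.491  -0.1443  0.095 ]
scene blue [257.2 179.2] [256 179   4   2   5] [array([255.85, 179.55], dtype=float32), array([258.85, 178.55], dtype=float32)] brass ((308.682861328125, 258.7749938964844), (36.64121627807617, 44.28530502319336), 90.84830474853516)
 z=.047 [0.6081 0.156  0.047 ]
 z=.047 [0.6047 0.1573 0.047 ]
 z=.047 [0.6127 0.155  0.047 ]
 collar z=.095 [ 0.4862 -0.1512  0.095 ]
centroid [0.585  0.1611 0.0533] 0.0215
tail [0.5531 0.1655 0.0676] 0.0461
front [0.6158 0.1529 0.0475] 0.0037
collar [ 0.4918 -0.1457  0.0859] 0.0
tin [ 0.388 -0.026  0.05 ]
ramekin [ 0.766 -0.018  0.05 ]
salt [0.801 0.165 0.05 ]
tub [ 0.79  -0.172  0.05 ]
```

View pics/crop.png

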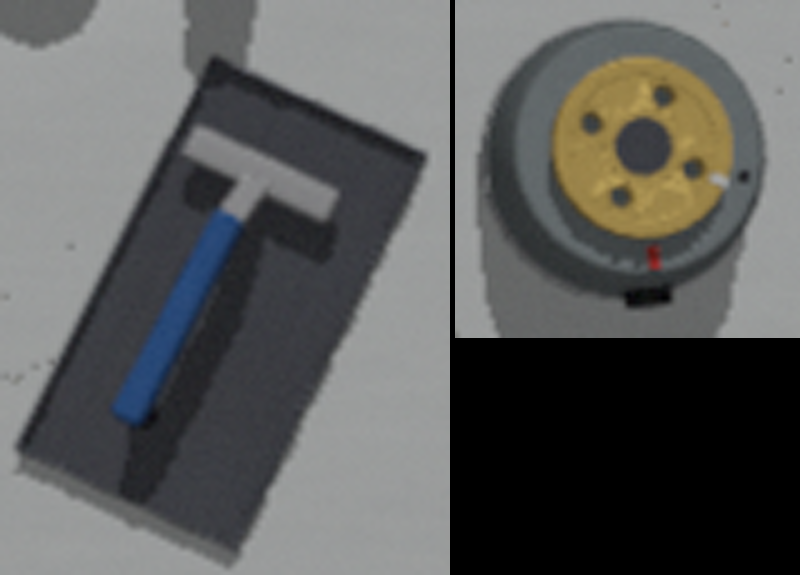

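The crop shows the spanner in its tray with the head up and to the right. The white line sits about 61° short of the red mark (line at crop (719,180), mark at (654,255)). One hole pair already lies in line with the head's direction in the tray, so I can move across with almost no yaw change. Next I move above the spanner.

```bash
python3 -m handwheel '[{"xyz":[-50,-27,0],"delta_rot":[0,0,0.02],"hand":-1},{"xyz":[-100,-54,0],"delta_rot":[0,0,0.04],"hand":-1},{"xyz":[-150,-81,0],"delta_rot":[0,0,0.075],"hand":-1},{"xyz":[-200,-108,0],"delta_rot":[0,0,0.075],"hand":-1},{"xyz":[-250,-134,0],"delta_rot":[0,0,0.075],"hand":-1}]'
python3 - <<'E'
from h import *
s=bot.read_state();d=np.array([.590,.164,.231])-s["position"];print(s["tcp_rot"].T@d*1000,np.degrees(np.arctan2(s["tcp_rot"][1,0],s["tcp_rot"][0,0])))
E
```

```text
time_s: 0.72
position: [0.4039, 0.374, 0.2303]
tcp_rot: [[-0.911, 0.412, -0.001], [0.412, 0.911, -0.0], [0.0, -0.0, -1.0]]
force: [0.3, 0.7, -0.2]
opening: 1.003
grasp_force: 0.0
[-256.11616468 -114.6364834    -0.77184281] 155.66724610378344
```

```bash
python3 -m handwheel '[{"xyz":[-55,-25,0],"delta_rot":[0,0,0],"hand":-1},{"xyz":[-110,-50,0],"delta_rot":[0,0,0],"hand":-1},{"xyz":[-165,-75,0],"delta_rot":[0,0,0],"hand":-1},{"xyz":[-215,-97,0],"delta_rot":[0,0,0],"hand":-1},{"xyz":[-256,-115,0],"delta_rot":[0,0,0],"hand":-1}]'
python3 - <<'E'
from h import *
import pickle
m=vision.camera_model("wrist");a=vision.capture("wrist");cv2.imwrite("pics/w1.png",a[...,::-1]);pickle.dump(m,open("w1.pkl","wb"))
print(m, bot.read_state()["position"])
E
```

```text
time_s: 1.35
position: [0.5901, 0.1633, 0.2301]
tcp_rot: [[-0.911, 0.413, -0.001], [0.413, 0.911, -0.0], [0.0, -0.0, -1.0]]
force: [0.7, 1.3, 0.5]
opening: 0.997
grasp_force: 0.0
{'camera_matrix': array([[339.05548842,   0.        , 281.19619943],
       [  0.        , 339.05548842, 213.20826108],
       [  0.        ,   0.        ,   1.        ]]), 'camera_from_world': array([[ 4.13942188e-01,  9.10303150e-01,  1.98137308e-04,
        -3.92619207e-01],
       [-8.79816018e-01,  4.00134613e-01, -2.56546421e-01,
         4.84958117e-01],
       [-2.33614297e-01,  1.06021063e-01,  9.66531890e-01,
        -2.69064587e-01],
       [ 0.00000000e+00,  0.00000000e+00,  0.00000000e+00,
         1.00000000e+00]])} [0.59476292 0.15888289 0.23021099]
```

View pics/w1.png

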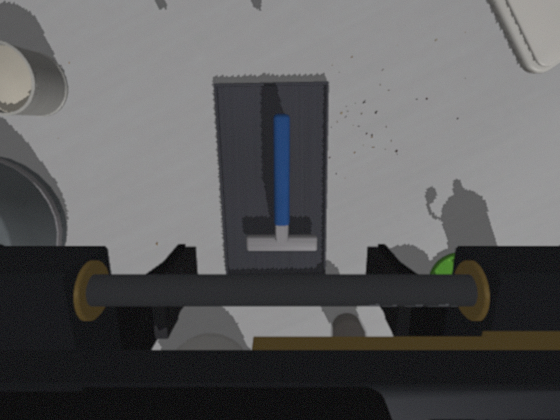

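The wrist view shows the handle as a vertical blue bar from (282,116) to (282,225), the head at (248–317,243), and the tray edges at x≈217–327. I'll triangulate these against the top view.

```bash
python3 - <<'E'
from h import *
import pickle
w=pickle.load(open("w1.pkl","rb"));t=vision.camera_model("top")
def ends(k):
    r=cv2.minAreaRect(cv2.findNonZero(k)); bp=cv2.boxPoints(r)
    d=[np.linalg.norm(bp[1]-bp[0]),np.linalg.norm(bp[2]-bp[1])]
    return ([(bp[0]+bp[1])/2,(bp[2]+bp[3])/2] if d[0]<d[1] else [(bp[1]+bp[2])/2,(bp[3]+bp[0])/2]),r[1]
W=cv2.imread("pics/w1.png")[...,::-1].copy();T=cv2.imread("pics/top.png")[...,::-1].copy()
res={}
for n,im,m,bl,hd in(("w",W,w,(200,90,340,240),(235,232,330,252)),("t",T,t,(180,160,260,265),(208,175,247,200))):
    k,c,s=big(mask(im,(100,120,40),(125,255,255),bl)); e,sz=ends(k); 
    e=sorted(e,key=lambda p:onplane(m,p,.04)[0])
    h,hc,hs=big(mask(im,(0,0,115),(180,60,255),hd)); he,hz=ends(h); he=sorted(he,key=lambda p:onplane(m,p,.025)[1])
    res[n]=(m,[c,*e,hc,*he]); print(n,c,e,sz,hc,he,hz,hs)
for i,nm in enumerate(["cen","tail","front","headcen","headR","headL"]):
    x,er=tri([ray(res[n][0],res[n][1][i]) for n in res]); z=.048 if i<3 else .025
    print(nm,x.round(4),er.round(4),[onplane(res[n][0],res[n][1][i],z).round(4)for n in res])
s=bot.read_state();print(s["position"],s["time_s"])
# tray corners by wrist edges
for p in [(217,83),(327,83)]: print("tray",onplane(w,p,.01).round(4))
E
```

```text
w [281.34288991 168.51662844] [array([281., 114.], dtype=float32), array([281., 224.], dtype=float32)] (110.0, 16.0) [282.50542823 243.47044632] [array([248., 241.], dtype=float32), array([316., 241.], dtype=float32)] (68.0, 18.0) [248 232  69  19 829]
t [209.88498403 218.43450479] [array([199.60002, 238.80002], dtype=float32), array([220.20003, 197.60004], dtype=float32)] (7.155416965484619, 46.06299591064453) [226.01877934 189.72769953] [array([238.7492 , 198.70615], dtype=float32), array([211.25537, 185.55692], dtype=float32)] (30.47644805908203, 13.179004669189453) [212 181  30  18 213]
cen [0.5668 0.1739 0.0488] 0.0009 [array([0.566 , 0.1741, 0.048 ]), array([0.5678, 0.1739, 0.048 ])]
tail [0.5184 0.1954 0.0485] 0.0002 [array([0.5186, 0.1953, 0.048 ]), array([0.5183, 0.1957, 0.048 ])]
front [0.6173 0.1509 0.0536] 0.0007 [array([0.6181, 0.15  , 0.048 ]), array([0.6192, 0.1517, 0.048 ])]
headcen [0.6427 0.1402 0.0333] 0.0005 [array([0.6459, 0.1392, 0.025 ]), array([0.644 , 0.1408, 0.025 ])]
headR [0.6214 0.1082 0.0389] 0.0018 [array([0.6272, 0.1052, 0.025 ]), array([0.6224, 0.1086, 0.025 ])]
headL [0.6487 0.1751 0.0497] 0.0011 [array([0.6588, 0.1746, 0.025 ]), array([0.6534, 0.1775, 0.025 ])]
[0.59476292 0.15888289 0.23021099] 1.4
tray [0.4621 0.148  0.01  ]
tray [0.5093 0.2519 0.01  ]
```

```bash
python3 -m handwheel '[{"xyz":[0,0,50],"delta_rot":[0,0,0],"hand":-1},{"xyz":[0,0,95],"delta_rot":[0,0,0],"hand":-1},{"xyz":[0,0,130],"delta_rot":[0,0,0],"hand":-1},{"xyz":[0,0,150],"delta_rot":[0,0,0],"hand":-1},{"xyz":[0,0,150],"delta_rot":[0,0,0],"hand":-1}]'
python3 - <<'E'
from h import *
m=vision.camera_model("wrist");a=vision.capture("wrist")
s=bot.read_state();print(s["position"],np.degrees(np.arctan2(s["tcp_rot"][1,0],s["tcp_rot"][0,0])))
k,c,st=big(mask(a,(100,120,40),(125,255,255)));print(st)
ys=np.arange(st[1]+8,st[1]+st[3]-8,6)
P=np.array([onplane(m,(np.nonzero(k[y])[0].mean(),y),.051)[:2] for y in ys]);v=np.polyfit(P[:,0],P[:,1],1);print("yaw",np.degrees(np.arctan(v[0])),"y at .589",np.polyval(v,.589))
E
```

```text
time_s: 2.02
position: [0.5871, 0.1652, 0.0784]
tcp_rot: [[-0.911, 0.412, -0.005], [0.412, 0.911, -0.0], [0.005, -0.003, -1.0]]
force: [0.2, 0.1, 0.0]
opening: 1.002
grasp_force: 0.0
[0.5882879  0.1653829  0.07982086] 155.66531057179404
[ 266  113   30  162 4493]
yaw -24.35157379813893 y at .589 0.16348259711124857
```

```bash
python3 -m handwheel '[{"xyz":[0,-1.3,25],"delta_rot":[0,0,0],"hand":-1},{"xyz":[0,-1.3,48],"delta_rot":[0,0,0],"hand":-1},{"xyz":[0,-1.3,48],"delta_rot":[0,0,0],"hand":0},{"xyz":[0,-1.3,48],"delta_rot":[0,0,0],"hand":1},{"xyz":[0,-1.3,48],"delta_rot":[0,0,0],"hand":1}]' && python3 -m handwheel '[{"xyz":[0,0,0],"delta_rot":[0,0,0],"hand":1},{"xyz":[0,0,0],"delta_rot":[0,0,0],"hand":1},{"xyz":[0,0,0],"delta_rot":[0,0,0],"hand":1},{"xyz":[0,0,0],"delta_rot":[0,0,0],"hand":1},{"xyz":[0,0,0],"delta_rot":[0,0,0],"hand":1}]'
```

```text
time_s: 2.7
position: [0.5895, 0.1643, 0.0341]
tcp_rot: [[-0.911, 0.412, 0.003], [0.412, 0.911, 0.0], [-0.002, 0.001, -1.0]]
force: [-0.2, 0.8, -0.1]
opening: 0.742
grasp_force: 0.0
time_s: 3.32
position: [0.5884, 0.1641, 0.0325]
tcp_rot: [[-0.911, 0.412, -0.0], [0.412, 0.911, 0.0], [0.0, -0.0, -1.0]]
force: [0.4, -0.4, -1.0]
opening: 0.18
grasp_force: 30.0
```

```bash
python3 -m handwheel '[{"xyz":[0,0,-15],"delta_rot":[0,0,0],"hand":1},{"xyz":[0,0,-50],"delta_rot":[0,0,0],"hand":1},{"xyz":[0,0,-100],"delta_rot":[0,0,0],"hand":1},{"xyz":[0,0,-150],"delta_rot":[0,0,0],"hand":1},{"xyz":[0,0,-170],"delta_rot":[0,0,0],"hand":1}]' && python3 -m handwheel '[{"xyz":[5,-40,0],"delta_rot":[0,0,0],"hand":1},{"xyz":[10,-90,0],"delta_rot":[0,0,0],"hand":1},{"xyz":[16,-145,0],"delta_rot":[0,0,0],"hand":1},{"xyz":[20,-195,0],"delta_rot":[0,0,0],"hand":1},{"xyz":[22,-222,0],"delta_rot":[0,0,0],"hand":1}]' && python3 -m handwheel '[{"xyz":[0,0,0],"delta_rot":[0,0,0],"hand":1},{"xyz":[0,0,0],"delta_rot":[0,0,0],"hand":1},{"xyz":[0,0,0],"delta_rot":[0,0,0],"hand":1},{"xyz":[0,0,0],"delta_rot":[0,0,0],"hand":1},{"xyz":[0,0,0],"delta_rot":[0,0,0],"hand":1}]'
python3 - <<'E'
from h import *
import pickle
m=vision.camera_model("wrist");a=vision.capture("wrist");cv2.imwrite("pics/w2.png",a[...,::-1]);pickle.dump(m,open("w2.pkl","wb"))
E
```

```text
time_s: 3.95
position: [0.5899, 0.1643, 0.2069]
tcp_rot: [[-0.911, 0.412, 0.006], [0.412, 0.911, 0.001], [-0.006, 0.003, -1.0]]
force: [-0.1, -0.7, -2.9]
opening: 0.182
grasp_force: 30.0
time_s: 4.58
position: [0.475, -0.0306, 0.2032]
tcp_rot: [[-0.91, 0.414, -0.001], [0.414, 0.91, -0.0], [0.001, -0.0, -1.0]]
force: [-0.4, 0.6, -1.9]
opening: 0.18
grasp_force: 30.0
time_s: 5.2
position: [0.477, -0.0286, 0.2025]
tcp_rot: [[-0.912, 0.411, -0.0], [0.411, 0.912, 0.0], [0.0, 0.0, -1.0]]
force: [-0.5, -1.0, -2.0]
opening: 0.182
grasp_force: 30.0
```

View pics/w2.png

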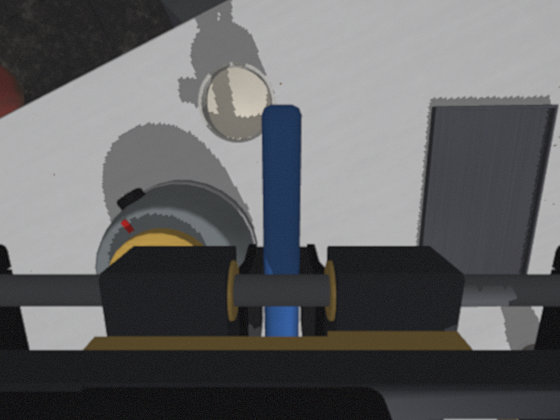

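The collar, at (155,245), is hidden behind the gripper. I'll shift the tool forward 105 mm so that it comes into view.

```bash
python3 -m handwheel '[{"xyz":[-40,0,0],"delta_rot":[0,0,0],"hand":1},{"xyz":[-80,0,0],"delta_rot":[0,0,0],"hand":1},{"xyz":[-105,0,0],"delta_rot":[0,0,0],"hand":1},{"xyz":[-105,0,0],"delta_rot":[0,0,0],"hand":1},{"xyz":[-105,0,0],"delta_rot":[0,0,0],"hand":1}]'
python3 - <<'E'
from h import *
import pickle
m=vision.camera_model("wrist");a=vision.capture("wrist");cv2.imwrite("pics/w3.png",a[...,::-1]);pickle.dump(m,open("w3.pkl","wb"))
E
```

```text
time_s: 5.88
position: [0.5709, -0.0716, 0.2019]
tcp_rot: [[-0.911, 0.412, -0.003], [0.412, 0.911, 0.001], [0.003, -0.0, -1.0]]
force: [-0.8, -0.2, -3.4]
opening: 0.184
grasp_force: 30.0
```

View pics/w3.png

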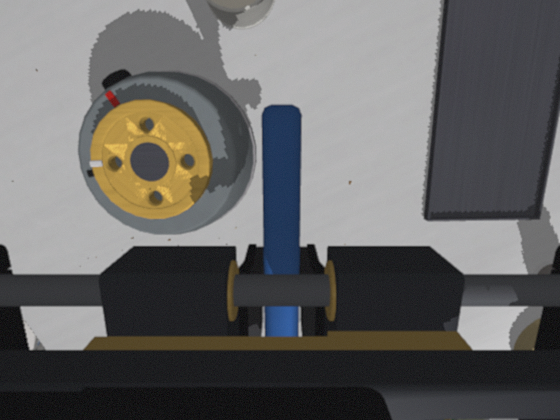

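The whole collar is now in view, with holes near (147,125), (115,163), (187,161) and (155,198), the white line at (95,164) and the red mark at (111,98).

```bash
python3 - <<'E'
from h import *
import pickle
w=pickle.load(open("w3.pkl","rb"));t=vision.camera_model("top")
W=cv2.imread("pics/w3.png")[...,::-1].copy()
k=mask(W,(15,110,70),(30,255,255),(80,90,225,230)); cn=max(cv2.findContours(k,0,1)[0],key=cv2.contourArea);el=cv2.fitEllipse(cv2.convexHull(cn)); print("rim ellipse",el)
c1=onplane(w,el[0],.095);print("rim ctr @.095",c1.round(4)); x,er=tri([ray(w,el[0]),ray(t,(345.87,252.47))]);print("tri",x.round(4),er.round(4))
g=cv2.cvtColor(W,cv2.COLOR_RGB2GRAY); S=cv2.cvtColor(W,cv2.COLOR_RGB2HSV)
print("gray samples",[int(g[y,x]) for x,y in((147,125),(115,163),(187,161),(155,198),(130,140),(180,190))])
H=[]
for p in((147,125),(115,163),(187,161),(155,198)):
    b=np.zeros_like(g);cv2.circle(b,p,13,255,-1)
    q=((S[...,2]<0.62*np.median(S[...,2][(b>0)]))&(b>0)).astype(np.uint8)
    kk,c,s=big(q); h=onplane(w,c,.094); H.append(h); e=cv2.minEnclosingCircle(cv2.findNonZero(kk)); print(p,c.round(1),s[2:],h.round(4))
H=np.array(H);print("mean",H.mean(0).round(4),"opp",np.linalg.norm(H[0]-H[3]),np.linalg.norm(H[1]-H[2]))
for a,b in((0,3),(1,2)): d=H[b]-H[a];print("ctr",((H[a]+H[b])/2).round(4),"yaw",np.degrees(np.arctan2(d[1],d[0])))
r=mask(W,(0,120,60),(8,255,255),(90,80,130,120));rc=big(r)[1];R=onplane(w,rc,.08);l=onplane(w,(95,164),.095);C=H.mean(0)
ang=lambda v:np.degrees(np.arctan2(v[1],v[0]));print("red",ang(R-C),np.linalg.norm(R-C),"line",ang(l-C))
s=bot.read_state();print(s["position"],ang(s["tcp_rot"][:,0]))
# spanner in hand: handle line
kb,c,st=big(mask(W,(100,120,40),(125,255,255),(240,90,320,242)));P=np.array([onplane(w,(np.nonzero(kb[y])[0].mean(),y),s["position"][2]+.019)[:2] for y in range(st[1]+6,st[1]+st[3]-6,5)]);v=np.polyfit(P[:,0],P[:,1],1);print("handle yaw",np.degrees(np.arctan(v[0])),"off at tcp",np.polyval(v,s["position"][0])-s["position"][1]); tip=onplane(w,(282,st[1]),s["position"][2]+.019); print("tail dist",np.linalg.norm((tip-s["position"])[:2]))
E
```

```text
rim ellipse ((150.62655639648438, 158.3944091796875), (114.99627685546875, 125.72734832763672), 127.81722259521484)
rim ctr @.095 [ 0.4894 -0.1446  0.095 ]
tri [ 0.4902 -0.1432  0.0996] 0.0005
gray samples [75, 70, 74, 74, 172, 148]
(147, 125) [146.6 124.9] [ 14  14 127] [ 0.4664 -0.1353  0.094 ]
(115, 163) [115.  163.1] [ 13  13 119] [ 0.4812 -0.1718  0.094 ]
(187, 161) [187.2 160.9] [ 13  14 140] [ 0.5026 -0.1204  0.094 ]
(155, 198) [155.4 197.4] [ 13  13 120] [ 0.5175 -0.157   0.094 ]
mean [ 0.4919 -0.1461  0.094 ] opp 0.05546486224588194 0.055746912971715475
ctr [ 0.492  -0.1461  0.094 ] yaw -22.98160021636204
ctr [ 0.4919 -0.1461  0.094 ] yaw 67.38837212290233
red -171.25386279253328 0.0585300423390513 line -112.54411648964424
[ 0.57082263 -0.07149476  0.20207881] 155.68072879122417
handle yaw -24.328211433937625 off at tcp -0.0003984313734490402
tail dist 0.07603123387946528
```

```bash
python3 -m handwheel '[{"xyz":[35,-34,0],"delta_rot":[0,0,-0.01],"hand":1},{"xyz":[70,-69,0],"delta_rot":[0,0,-0.02],"hand":1},{"xyz":[103.5,-102,10],"delta_rot":[0,0,-0.026],"hand":1},{"xyz":[103.5,-102,40],"delta_rot":[0,0,-0.026],"hand":1},{"xyz":[103.5,-102,62],"delta_rot":[0,0,-0.026],"hand":1}]' && python3 -m handwheel '[{"xyz":[0,0,0],"delta_rot":[0,0,0],"hand":1},{"xyz":[0,0,0],"delta_rot":[0,0,0],"hand":1},{"xyz":[0,0,0],"delta_rot":[0,0,0],"hand":1},{"xyz":[0,0,0],"delta_rot":[0,0,0],"hand":1},{"xyz":[0,0,0],"delta_rot":[0,0,0],"hand":1}]'
python3 - <<'E'
from h import *
s=bot.read_state();print(s["position"],np.degrees(np.arctan2(s["tcp_rot"][1,0],s["tcp_rot"][0,0])))
a=vision.capture("scene");b=vision.capture("top");cv2.imwrite("pics/s4.png",a[...,::-1]);cv2.imwrite("pics/t4.png",b[...,::-1])
A=cv2.resize(a[190:320,240:370],None,fx=3,fy=3,interpolation=2);B=cv2.resize(b[190:320,280:410],None,fx=3,fy=3,interpolation=2)
cv2.imwrite("pics/c4.png",np.hstack([A,B])[...,::-1])
E
```

```text
time_s: 6.55
position: [0.4346, -0.1221, 0.1405]
tcp_rot: [[-0.921, 0.389, -0.0], [0.389, 0.921, 0.0], [0.0, 0.0, -1.0]]
force: [-0.9, -0.3, -1.8]
opening: 0.178
grasp_force: 30.0
time_s: 7.18
position: [0.4364, -0.1227, 0.1409]
tcp_rot: [[-0.922, 0.388, 0.001], [0.388, 0.922, -0.0], [-0.001, -0.0, -1.0]]
force: [0.3, -0.1, -1.8]
opening: 0.18
grasp_force: 30.0
[ 0.43641735 -0.12268862  0.14090579] 157.15852972821
```

View pics/c4.png

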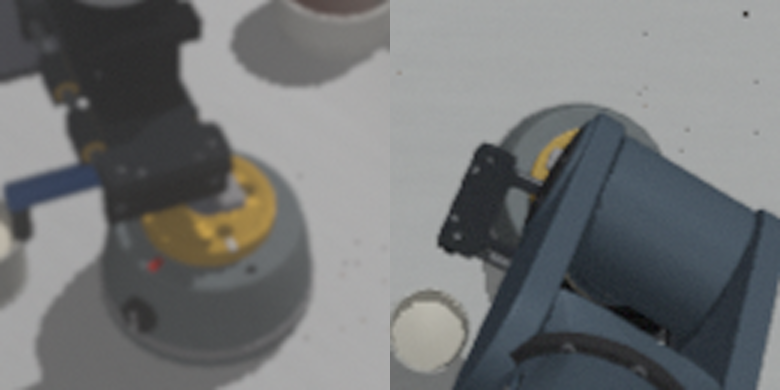

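```bash
python3 -m handwheel '[{"xyz":[2,1,4],"delta_rot":[0,0,0],"hand":1},{"xyz":[2,1,10],"delta_rot":[0,0,0],"hand":1},{"xyz":[2,1,15],"delta_rot":[0,0,0],"hand":1},{"xyz":[2,1,19],"delta_rot":[0,0,0],"hand":1},{"xyz":[2,1,20],"delta_rot":[0,0,0],"hand":1}]'; python3 -m handwheel '[{"xyz":[0,0,0.5],"delta_rot":[0,0,0],"hand":1},{"xyz":[0,0,1],"delta_rot":[0,0,0],"hand":1},{"xyz":[0,0,1.5],"delta_rot":[0,0,0],"hand":1},{"xyz":[0,0,2],"delta_rot":[0,0,0],"hand":1},{"xyz":[0,0,2],"delta_rot":[0,0,0],"hand":1}]'
```

```text
time_s: 7.9
position: [0.4346, -0.1209, 0.1201]
tcp_rot: [[-0.922, 0.388, -0.001], [0.388, 0.922, 0.0], [0.001, 0.0, -1.0]]
force: [-0.4, 0.1, -1.9]
opening: 0.181
grasp_force: 30.0
time_s: 8.52
position: [0.4347, -0.121, 0.1186]
tcp_rot: [[-0.922, 0.388, 0.0], [0.388, 0.922, -0.0], [-0.0, -0.0, -1.0]]
force: [-0.7, -1.5, -1.1]
opening: 0.181
grasp_force: 30.0
```

No contact force with the tips about 5 mm below the face, so the pins are in. I'll seat them.

```bash
python3 -m handwheel '[{"xyz":[0,0,1.5],"delta_rot":[0,0,0],"hand":1},{"xyz":[0,0,3],"delta_rot":[0,0,0],"hand":1},{"xyz":[0,0,4.5],"delta_rot":[0,0,0],"hand":1},{"xyz":[0,0,5],"delta_rot":[0,0,0],"hand":1},{"xyz":[0,0,5],"delta_rot":[0,0,0],"hand":1}]'
python3 - <<'E'
from h import *
s=bot.read_state();print(s["position"],s["force"],s["moment"],np.degrees(np.arctan2(s["tcp_rot"][1,0],s["tcp_rot"][0,0])))
E
```

```text
time_s: 9.15
position: [0.4347, -0.1209, 0.1135]
tcp_rot: [[-0.922, 0.388, -0.0], [0.388, 0.922, 0.0], [0.0, 0.0, -1.0]]
force: [-0.6, -1.6, -1.0]
opening: 0.18
grasp_force: 30.0
[ 0.43468277 -0.12093945  0.11346839] [-0.59114152 -1.5993085  -0.95965894] [-0.21269693  0.25771665 -0.07358266] 157.15031862132705
```

```bash
python3 -m handwheel '[{"xyz":[-0.15,4.3,0],"delta_rot":[0,0,0.07],"hand":1},{"xyz":[-0.6,8.6,0],"delta_rot":[0,0,0.14],"hand":1},{"xyz":[-1.35,12.9,0],"delta_rot":[0,0,0.209],"hand":1},{"xyz":[-2.4,17.1,0],"delta_rot":[0,0,0.279],"hand":1},{"xyz":[-3.7,21.2,0],"delta_rot":[0,0,0.349],"hand":1}]'
python3 - <<'E'
from h import *
s=bot.read_state();print(s["position"],s["force"],s["moment"],np.degrees(np.arctan2(s["tcp_rot"][1,0],s["tcp_rot"][0,0])),s["joint_positions"])
E
```

```text
time_s: 9.78
position: [0.446, -0.1031, 0.1134]
tcp_rot: [[-0.733, 0.68, -0.001], [0.68, 0.733, -0.001], [0.0, -0.001, -1.0]]
force: [-1.6, -4.5, -3.0]
opening: 0.178
grasp_force: 30.0
[ 0.44597453 -0.10310751  0.11337496] [-1.6254469  -4.46612269 -3.01711763] [-0.58760143  0.32119746  0.11354588] 137.1192254307433 [-2.70050431e+01  2.92346793e+01  1.11857805e+02 -1.10964189e-01
  3.89520150e+01 -7.40379640e+01]
```

Turning well with about 5 N of force. I'll continue.

```bash
python3 -m handwheel '[{"xyz":[-0.15,4.3,0],"delta_rot":[0,0,0.07],"hand":1},{"xyz":[-0.6,8.6,0],"delta_rot":[0,0,0.14],"hand":1},{"xyz":[-1.35,12.9,0],"delta_rot":[0,0,0.209],"hand":1},{"xyz":[-2.4,17.1,0],"delta_rot":[0,0,0.279],"hand":1},{"xyz":[-3.7,21.2,0],"delta_rot":[0,0,0.349],"hand":1}]' && python3 -m handwheel '[{"xyz":[-0.15,4.3,0],"delta_rot":[0,0,0.07],"hand":1},{"xyz":[-0.6,8.6,0],"delta_rot":[0,0,0.14],"hand":1},{"xyz":[-1.1,11.8,0],"delta_rot":[0,0,0.192],"hand":1},{"xyz":[-1.6,14,0],"delta_rot":[0,0,0.227],"hand":1},{"xyz":[-2.1,16,0],"delta_rot":[0,0,0.262],"hand":1}]'
python3 - <<'E'
from h import *
s=bot.read_state();print(s["position"],s["force"],s["moment"],np.degrees(np.arctan2(s["tcp_rot"][1,0],s["tcp_rot"][0,0])),s["joint_positions"])
E
```

```text
time_s: 10.4
position: [0.4633, -0.0903, 0.1133]
tcp_rot: [[-0.456, 0.89, -0.001], [0.89, 0.456, -0.001], [-0.001, -0.001, -1.0]]
force: [-1.3, -4.5, -3.2]
opening: 0.18
grasp_force: 30.0
time_s: 11.02
position: [0.4786, -0.085, 0.1133]
tcp_rot: [[-0.211, 0.977, -0.001], [0.977, 0.211, -0.001], [-0.001, -0.001, -1.0]]
force: [0.1, -4.0, -3.8]
opening: 0.176
grasp_force: 30.1
[ 0.47862147 -0.08499883  0.11326385] [ 0.06030944 -3.99609034 -3.83329629] [-0.60199938  0.25813746  0.20391528] 102.20152735060802 [-23.21713275  30.66546369 107.9260383   -0.12661256  41.41394344
 -35.32367292]
```

```bash
python3 -m handwheel '[{"xyz":[0,2.2,0],"delta_rot":[0,0,0.035],"hand":1},{"xyz":[-0.1,3.2,0],"delta_rot":[0,0,0.052],"hand":1},{"xyz":[-0.15,4.3,0],"delta_rot":[0,0,0.07],"hand":1},{"xyz":[-0.25,5.4,0],"delta_rot":[0,0,0.087],"hand":1},{"xyz":[-0.35,6.5,0],"delta_rot":[0,0,0.105],"hand":1}]'
python3 - <<'E'
from h import *
s=bot.read_state();print(s["position"],s["force"],s["moment"],np.degrees(np.arctan2(s["tcp_rot"][1,0],s["tcp_rot"][0,0])))
E
```

```text
time_s: 11.65
position: [0.4851, -0.084, 0.1134]
tcp_rot: [[-0.107, 0.994, -0.0], [0.994, 0.107, -0.001], [-0.001, -0.0, -1.0]]
force: [-1.8, -6.0, -4.8]
opening: 0.18
grasp_force: 30.0
[ 0.48510601 -0.08396619  0.11336411] [-1.76916106 -5.97357976 -4.79271677] [-0.95565404  0.28617042  0.20936904] 96.14191070486532
```

```bash
python3 -m handwheel '[{"xyz":[0,1.1,0],"delta_rot":[0,0,0.017],"hand":1},{"xyz":[0,2.2,0],"delta_rot":[0,0,0.035],"hand":1},{"xyz":[-0.1,3.2,0],"delta_rot":[0,0,0.052],"hand":1},{"xyz":[-0.15,4.3,0],"delta_rot":[0,0,0.07],"hand":1},{"xyz":[-0.15,4.3,0],"delta_rot":[0,0,0.07],"hand":1}]'
python3 - <<'E'
from h import *
s=bot.read_state();print(s["position"],s["force"],s["moment"],np.degrees(np.arctan2(s["tcp_rot"][1,0],s["tcp_rot"][0,0])))
b=vision.capture("scene");cv2.imwrite("pics/s5.png",b[...,::-1]);cv2.imwrite("pics/c5.png",cv2.resize(b[200:320,230:380],None,fx=4,fy=4,interpolation=2)[...,::-1])
E
```

```text
time_s: 12.28
position: [0.4875, -0.0836, 0.113]
tcp_rot: [[-0.041, 0.999, -0.005], [0.999, 0.041, -0.001], [-0.001, -0.005, -1.0]]
force: [-4.8, -6.5, -5.1]
opening: 0.181
grasp_force: 30.8
[ 0.48750283 -0.08360987  0.11300689] [-4.82494441 -6.4985863  -5.09575043] [-1.20285859  0.8052538   0.75882508] 92.3751964289646
```

View pics/c5.png

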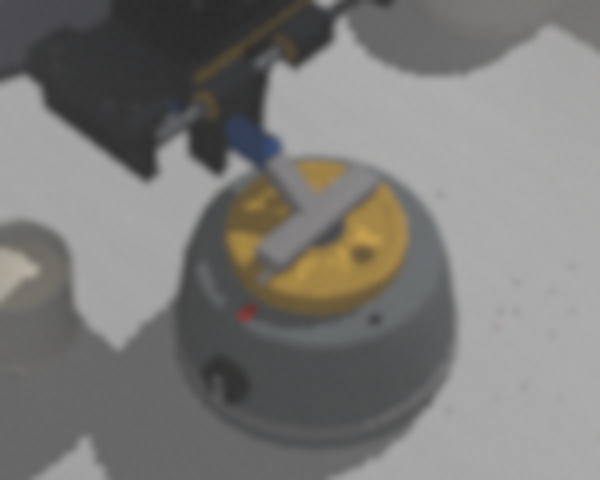

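The moment has jumped to 0.76 N m, and the line, at (263,275), points at the red mark, at (247,313). The collar is at its stop. I'll hold briefly, release the load and lift out.

```bash
python3 -m handwheel '[{"xyz":[0,1,0],"delta_rot":[0,0,0.017],"hand":1},{"xyz":[0,1,0],"delta_rot":[0,0,0.017],"hand":1},{"xyz":[0,1,0],"delta_rot":[0,0,0.017],"hand":1},{"xyz":[0,-1.5,0],"delta_rot":[0,0,-0.025],"hand":1},{"xyz":[-0.1,-3,0],"delta_rot":[0,0,-0.05],"hand":1}]' 
python3 - <<'E'
from h import *
s=bot.read_state();print(s["position"],s["force"],s["moment"],np.degrees(np.arctan2(s["tcp_rot"][1,0],s["tcp_rot"][0,0])))
E
```

```text
time_s: 12.95
position: [0.4863, -0.0836, 0.1134]
tcp_rot: [[-0.088, 0.996, -0.0], [0.996, 0.088, -0.0], [-0.0, -0.0, -1.0]]
force: [-0.3, -3.1, -4.5]
opening: 0.182
grasp_force: 30.0
[ 0.48626671 -0.08361506  0.11342715] [-0.25144236 -3.10332405 -4.46060098] [-0.70258     0.26913995  0.00078979] 95.02317692890996
```

Unloaded. Now lift slowly, then look from above to check the collar.

```bash
python3 -m handwheel '[{"xyz":[0,0,-4],"delta_rot":[0,0,0],"hand":1},{"xyz":[0,0,-10],"delta_rot":[0,0,0],"hand":1},{"xyz":[0,0,-20],"delta_rot":[0,0,0],"hand":1},{"xyz":[0,0,-50],"delta_rot":[0,0,0],"hand":1},{"xyz":[0,0,-85],"delta_rot":[0,0,0],"hand":1}]' 
python3 -m handwheel '[{"xyz":[20,0,0],"delta_rot":[0,0,-0.15],"hand":1},{"xyz":[60,0,0],"delta_rot":[0,0,-0.3],"hand":1},{"xyz":[110,0,0],"delta_rot":[0,0,-0.45],"hand":1},{"xyz":[160,0,0],"delta_rot":[0,0,-0.6],"hand":1},{"xyz":[200,0,0],"delta_rot":[0,0,-0.75],"hand":1}]'
python3 - <<'E'
from h import *
s=bot.read_state();print(s["position"],np.degrees(np.arctan2(s["tcp_rot"][1,0],s["tcp_rot"][0,0])))
b=vision.capture("top");cv2.imwrite("pics/t6.png",b[...,::-1]);cv2.imwrite("pics/c6.png",cv2.resize(b[150:320,160:390],None,fx=3,fy=3,interpolation=2)[...,::-1])
E
```

```text
time_s: 13.58
position: [0.4863, -0.0824, 0.1997]
tcp_rot: [[-0.087, 0.996, -0.0], [0.996, 0.087, 0.001], [0.001, -0.0, -1.0]]
force: [0.2, -0.6, -1.7]
opening: 0.18
grasp_force: 30.0
time_s: 14.2
position: [0.4686, 0.1185, 0.1995]
tcp_rot: [[-0.746, 0.666, 0.001], [0.666, 0.746, 0.001], [0.0, 0.002, -1.0]]
force: [-0.1, 0.1, -2.8]
opening: 0.179
grasp_force: 30.0
[0.46856115 0.11851667 0.19950574] 138.26158063234544
```

View pics/c6.png

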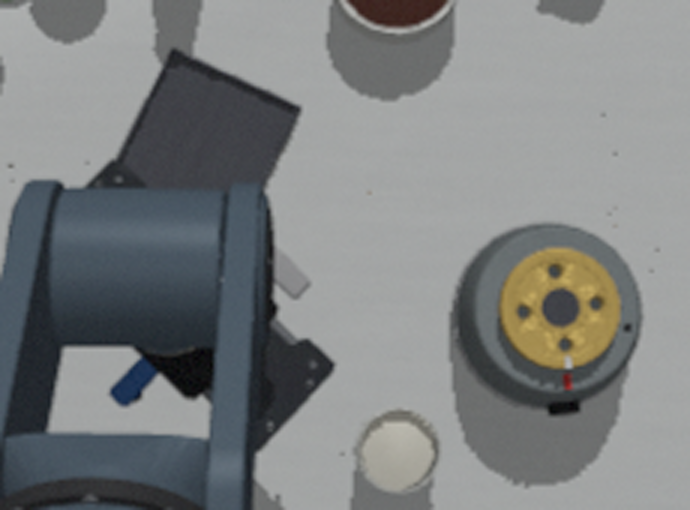

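The top view confirms it: the white line at (568,362) meets the red mark at (568,382), and the tin and ramekin have not moved. I'll return above the tray.

```bash
python3 -m handwheel '[{"xyz":[-15,30,0],"delta_rot":[0,0,-0.1],"hand":1},{"xyz":[-35,65,0],"delta_rot":[0,0,-0.2],"hand":1},{"xyz":[-50,95,0],"delta_rot":[0,0,-0.304],"hand":1},{"xyz":[-59,113,0],"delta_rot":[0,0,-0.304],"hand":1},{"xyz":[-59,113,0],"delta_rot":[0,0,-0.304],"hand":1}]' && python3 -m handwheel '[{"xyz":[0,0,20],"delta_rot":[0,0,0],"hand":1},{"xyz":[0,0,50],"delta_rot":[0,0,0],"hand":1},{"xyz":[0,0,80],"delta_rot":[0,0,0],"hand":1},{"xyz":[0,0,100],"delta_rot":[0,0,0],"hand":1},{"xyz":[0,0,100],"delta_rot":[0,0,0],"hand":1}]'
python3 - <<'E'
from h import *
m=vision.camera_model("wrist");W=vision.capture("wrist");s=bot.read_state();print(s["position"],np.degrees(np.arctan2(s["tcp_rot"][1,0],s["tcp_rot"][0,0])))
cv2.imwrite("pics/w7.png",W[...,::-1]); z=s["position"][2]+.019
kb,c,st=big(mask(W,(100,120,40),(125,255,255),(240,60,320,242)));P=np.array([onplane(m,(np.nonzero(kb[y])[0].mean(),y),z)[:2] for y in range(st[1]+6,st[1]+st[3]-6,5)]);v=np.polyfit(P[:,0],P[:,1],1);print("handle yaw",np.degrees(np.arctan(v[0])),"off",np.polyval(v,s["position"][0])-s["position"][1],st, np.linalg.norm((onplane(m,(282,st[1]),z)-s["position"])[:2]))
E
```

```text
time_s: 14.88
position: [0.5896, 0.1612, 0.1991]
tcp_rot: [[-0.909, 0.417, 0.001], [0.417, 0.909, 0.001], [-0.001, 0.001, -1.0]]
force: [-0.7, -0.1, -1.9]
opening: 0.182
grasp_force: 30.0
time_s: 15.5
position: [0.5858, 0.1601, 0.0973]
tcp_rot: [[-0.909, 0.417, -0.006], [0.417, 0.909, -0.0], [0.005, -0.002, -1.0]]
force: [0.6, 0.8, -1.7]
opening: 0.178
grasp_force: 30.0
[0.58722151 0.16020801 0.0985764 ] 155.34924516650796
handle yaw -24.50013069224663 off -0.001225304748005085 [ 261  105   39  137 5064] 0.07767613513494553
```

View pics/w7.png

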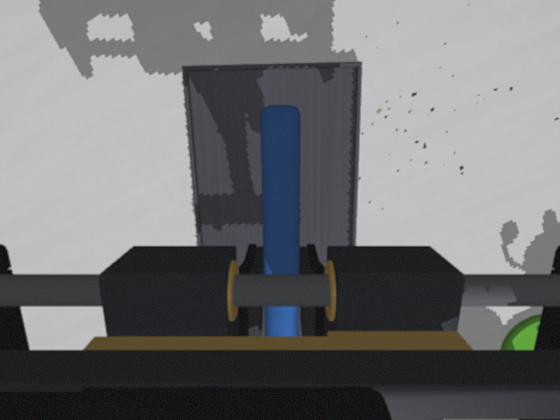

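The handle sits centrally over the tray (tray edges x≈187–360, handle at 281), so I'll lower it.

```bash
python3 -m handwheel '[{"xyz":[0,3,20],"delta_rot":[0,0,0],"hand":1},{"xyz":[0,3,40],"delta_rot":[0,0,0],"hand":1},{"xyz":[0,3,55],"delta_rot":[0,0,0],"hand":1},{"xyz":[0,3,61],"delta_rot":[0,0,0],"hand":1},{"xyz":[0,3,63],"delta_rot":[0,0,0],"hand":1}]' && python3 -m handwheel '[{"xyz":[0,0,1],"delta_rot":[0,0,0],"hand":1},{"xyz":[0,0,1.5],"delta_rot":[0,0,0],"hand":1},{"xyz":[0,0,2],"delta_rot":[0,0,0],"hand":1},{"xyz":[0,0,2],"delta_rot":[0,0,0],"hand":1},{"xyz":[0,0,2],"delta_rot":[0,0,0],"hand":1}]'
```

```text
time_s: 16.18
position: [0.5899, 0.1631, 0.0353]
tcp_rot: [[-0.909, 0.417, -0.0], [0.417, 0.909, 0.0], [0.0, -0.0, -1.0]]
force: [1.2, -0.5, -1.7]
opening: 0.182
grasp_force: 30.0
time_s: 16.8
position: [0.5899, 0.1631, 0.0337]
tcp_rot: [[-0.909, 0.417, 0.0], [0.417, 0.909, 0.0], [-0.0, 0.0, -1.0]]
force: [-0.5, 1.5, -3.1]
opening: 0.179
grasp_force: 30.0
```

```bash
python3 -m handwheel '[{"xyz":[0,0,0.5],"delta_rot":[0,0,0],"hand":1},{"xyz":[0,0,1],"delta_rot":[0,0,0],"hand":1},{"xyz":[0,0,1],"delta_rot":[0,0,0],"hand":1},{"xyz":[0,0,1],"delta_rot":[0,0,0],"hand":0.6},{"xyz":[0,0,1],"delta_rot":[0,0,0],"hand":0.3}]' && python3 -m handwheel '[{"xyz":[0,0,0],"delta_rot":[0,0,0],"hand":0},{"xyz":[0,0,0],"delta_rot":[0,0,0],"hand":-0.5},{"xyz":[0,0,0],"delta_rot":[0,0,0],"hand":-0.5},{"xyz":[0,0,0],"delta_rot":[0,0,0],"hand":-0.5},{"xyz":[0,0,0],"delta_rot":[0,0,0],"hand":-0.5}]' && python3 -m handwheel '[{"xyz":[0,0,-20],"delta_rot":[0,0,0],"hand":-0.5},{"xyz":[0,0,-60],"delta_rot":[0,0,0],"hand":-0.5},{"xyz":[0,0,-110],"delta_rot":[0,0,0],"hand":-0.5},{"xyz":[0,0,-160],"delta_rot":[0,0,0],"hand":-0.5},{"xyz":[0,0,-198],"delta_rot":[0,0,0],"hand":-0.5}]' && python3 -m handwheel '[{"xyz":[0,0,0],"delta_rot":[0,0,0],"hand":-0.5},{"xyz":[0,0,0],"delta_rot":[0,0,0],"hand":-0.5},{"xyz":[0,0,0],"delta_rot":[0,0,0],"hand":-0.5},{"xyz":[0,0,0],"delta_rot":[0,0,0],"hand":-0.5},{"xyz":[0,0,0],"delta_rot":[0,0,0],"hand":-0.5}]'
python3 - <<'E'
from h import *
W=vision.capture("wrist");cv2.imwrite("pics/w8.png",W[...,::-1])
E
```

```text
time_s: 17.42
position: [0.5902, 0.1631, 0.0329]
tcp_rot: [[-0.909, 0.417, 0.001], [0.417, 0.909, 0.0], [-0.001, 0.0, -1.0]]
force: [-0.3, 0.0, -0.9]
opening: 0.244
grasp_force: 0.0
time_s: 18.05
position: [0.5898, 0.1631, 0.0326]
tcp_rot: [[-0.909, 0.417, 0.0], [0.417, 0.909, 0.0], [-0.0, 0.0, -1.0]]
force: [-0.3, -0.1, 0.0]
opening: 0.729
grasp_force: 0.0
time_s: 18.68
position: [0.5903, 0.1632, 0.2347]
tcp_rot: [[-0.909, 0.417, 0.004], [0.417, 0.909, 0.0], [-0.004, 0.002, -1.0]]
force: [-0.3, 0.9, -0.8]
opening: 0.747
grasp_force: 0.0
time_s: 19.3
position: [0.5895, 0.1631, 0.2296]
tcp_rot: [[-0.909, 0.417, -0.002], [0.417, 0.909, -0.0], [0.001, -0.001, -1.0]]
force: [0.1, -0.0, 0.1]
opening: 0.747
grasp_force: 0.0
```

View pics/w8.png

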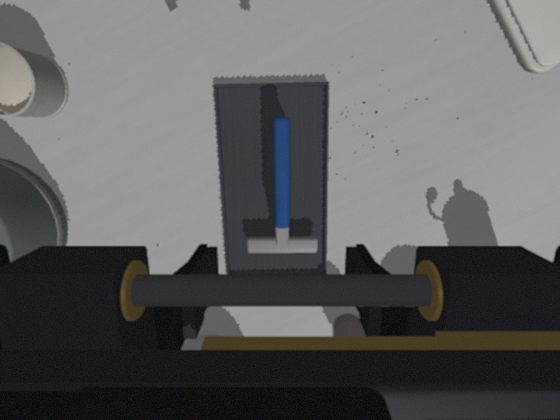

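The spanner lies flat in the tray much as at the start: handle (282,118)–(282,227), head at row 245. I'm handing in.

```bash
python3 -c "
from rig import workorder
print(workorder.hand_in())"
```

```text
the job is handed in; nothing more can be done
None
```

I handed the job in at about 19 s: the collar is turned home with its white line at the red mark, the spanner is lying back in its tray, and I saw no sign of any bystander moving; the hand-in gave no verdict.

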